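# Hook the spare bulb box to the front of the shelf

### The arm

A 6-joint arm with a two-finger parallel gripper is mounted at the origin on the work surface. World frame = base frame: x ahead of the robot, y to its left, z up, the work surface at z = 0. Lengths are in m, angles in degrees, forces in N, time in s.
With the tool pointing down it reaches from about 0.35 to 0.875 m from the base axis. Payload 4.2 kg.
Tool frame: the origin (TCP) lies on the front face of the gripper's body, between the roots of the fingers; the fingertips stand finger_overhang ahead of it and the grasp point (between the pads) lies 51 mm ahead of it (finger_overhang is the distance from the TCP to the fingertips, in m); z points along the fingers, y is the line along which they close (so a half turn about z gives the same grasp; the last joint's range is limited). The gripper opens to 87 mm and grips with 3 to 60 N. Pads are 19 mm wide; open, the fingers measure 117 mm over their backs; the gripper's body (75 mm by 190 mm) begins 51 mm behind the grasp point.
Start: joints at [80.019, 22.042, 0.453, 0, -68.411, -14.817], TCP at [0.262, 0.567, 0.292] pointing down, gripper open.
Joint ranges: [-179.83, 179.83], [-69.29, 118.12], [-61.27, 80.66], [-181.25, 117.63], [-171.15, -9.14], [-177.46, 177.46]. Speed limits (degrees/s): [159.86, 159.86, 180, 180, 180, 180].

### API

Orientations are given as a 3x3 rotation matrix whose columns are the frame's x, y, z axes.
In Python, from station import sense, capture, camera_model, finish_job, finger_overhang gives the robot as it stands. The module is installed in compiled form; this text tells all that it offers.
- The arm moves only by the tool jog_arm, never from a script. Its argument "rows" is a list that holds one entry, the list of rows, each a list of 4 numbers: the shift along the tool's x, y, z in m, then the turn about the tool's z in rad. A call has 1 to 20 rows; each row shifts and turns the commanded pose from where the row before left it, along the tool's axes as they then stand; what a row does not reach is not made up. A row lasts 1/8 s, in which the tool goes at most 62.5 mm and 10.7 degrees, less where a joint would pass 70% of its speed; a pose out of reach is approached as far as the arm can. A call is refused whole if a number of a shift passes 0.0625 or a number of a turn 0.188, either way. A call with a gripper value outside its range is refused whole. "claw" is the opening, from 0 (shut) to 1 (fully open), set as the call begins (left out, the last holds). The fingers move at their own pace and stop on an object; the grip force is fixed at half the most. Time passes only in rows, so rows that do not move let the fingers close. It gives the time, the measured TCP pose, the force, the opening and the grip force at its end, in the units of the state.
- sense(): the state, without advancing time (a new reading comes with each control period).
- capture(name): name is "scene" or "top" or "wrist"; returns the picture (480x640x3 uint8, red, green, blue); there is no depth.
- camera_model(name): a dict with "fovy" (degrees; the focal length in pixels is half the picture's height over the tangent of half this angle, whatever the lens; pixels are square), "cx", "cy" (the principal point, pixels), "k1" (the pictures are not rectified: a ray, as slopes to the right and down, at radius r is drawn at 1 + k1 r^2 times it, then the intrinsics apply), "eye" and "rotation" of the camera in the world. Camera axes: x right, y down, z forward; pixel columns grow to the right and rows downward; lengths in m; the calibration is good to about 2 mm. A picture is of the moment at which its call begins: read the wrist's pose just before it. camera_model takes no time and is no camera call; for the wrist camera it gives the pose at the moment of the call.
- finish_job(): hands the job in; it is judged then, once.
The state is a dict: "time_s": time; "joints": joint angles; "joint_velocities": joint speeds; "effort": joint torques, N m; "tcp_pos": TCP position; "ee_rot": TCP orientation; "wrist_force": force on the tool from outside, world axes, zero at the start; "moment": the same for the moment, N m; "gripper_width": opening from 0.0 (shut) to 1.0 (fully open); "gripper_force": force on a finger pad.
Only numpy, scipy, OpenCV 4.12 (cv2) and the standard library are available. Lean on these libraries where they do the work, as an engineer would, in place of code of your own. Each camera call takes 0.05 s, during which the arm holds its last target. There are 200 camera calls.

### The job

Pick up the pull hook that stands on the shelf by its black grip, lower its steel tip into the pull ring of the spare bulb box (the larger of the two silver tins with rings) and drag the tin towards you with the hook until the whole tin is on the robot's side of the dark strip that runs across the shelf. Then set the hook down standing upright on the shelf and let go. Do not touch the bulb box with the gripper, keep it flat on the shelf, and leave the small tin and the glass jar where they are.

Things in the scene. Friction and masses are not known exactly. Their poses are not given: they have to be found in the camera images.
- hook_grip (a point): Pull hook, loose, about 0.3 kg, standing on the shelf: black plastic grip 80 mm long (its x) and 28 mm wide (its y), 70 mm high, on an 8 mm thick foot 46 mm wide. A round steel rod 8 mm thick leaves the grip's front end (+x) 50 mm above the shelf, runs level and bends straight down at its end. This point is on the grip's centre line, midway along it and 45 mm above its underside; x along the rod, z up.
- hook_tip (a point): Lowest point of the hook's down-turned steel tip (8 mm thick), 100 mm ahead (+x) of hook_grip and 41 mm below it; 4 mm above the shelf when the hook stands. The vertical leg is 46 mm long.
- bulb_box: Spare bulb box: the larger silver tin, 60 mm deep (x), 110 mm wide (y), 45 mm high, 0.18 to 0.35 kg, loose, slides on the shelf. Origin: centre of its underside. Its front (-x), with the ring, faces roughly the robot.
- bulb_box_ring (a point): Centre of the bulb box's rigid level pull ring (steel, bar 6 mm thick, hole 48 mm across, 60 mm over all), fixed to the middle of the tin's front, 56 mm ahead (-x) of the tin's centre and 22 mm above the shelf. The ring cannot turn or fold; the tin follows it.
- strip_mid (a point): Middle of the dark metal strip, 10 mm wide, flush in the white shelf and running right across it along y (it does not hinder sliding). x points away from the robot. The tin starts wholly beyond it (its ring may reach over it).
- small_tin: Bystander: the smaller silver tin, 45 mm deep, 60 mm wide, 30 mm high, with a smaller ring (40 mm over all) in front. Origin: centre of its underside. Must stay.
- jar: Bystander: glass jar with a metal lid, 72 mm across and 96 mm high. Origin: centre of its underside. Must stay.

How it is judged (in metres and radians):
On the way, in this order (a step that is already met when the one before it is completed fails the run):
1. the held hook's tip is down inside the bulb box's ring, the tin still beyond the strip (horizontal distance between hook_tip and bulb_box_ring below 0.026 m and height (world z) of hook_tip below 0.019 m and contact force between the fingers and hook above 1 N and x of bulb_box in the frame of strip_mid above 0 m), for 0.1 s.
2. the bulb box has come to the robot's side of the strip with the hook still in its ring (x of bulb_box in the frame of strip_mid below -0.028 m and horizontal distance between hook_tip and bulb_box_ring below 0.032 m), for 0.1 s.
At the end, for the whole second after the job is handed in: The bulb box lies flat (within 6 degrees) and still, with its centre at least 28 mm on the robot's side of the strip's middle line; the hook stands released and upright (within 9 degrees) on the shelf, its grip point no higher than 55 mm. It may still stand in the ring (x of bulb_box in the frame of strip_mid below -0.028 m and angle between bulb_box's own z axis and vertical below 0.1 rad and linear speed of bulb_box below 0.02 m/s and angle between hook_grip's own z axis and vertical below 0.15 rad and height (world z) of hook_grip below 0.055 m and contact force between the fingers and hook below 0.2 N); the robot touches nothing.
It fails at once if the gripper or arm touches the bulb box (contact force between any of the fingers, the arm and bulb_box above 1 N).
It fails at once if the bulb box is tipped by more than 17 degrees (angle between bulb_box's own z axis and vertical above 0.3 rad).
It fails at once if the small tin or the jar is moved by more than 20 mm or tipped by more than 17 degrees (distance of any of small_tin, jar from where it was at the start of the episode above 0.02 m or angle between any of small_tin, jar's own z axis and vertical above 0.3 rad).
It also fails if it takes over 48 s, if anything falls off the work surface, if the arm or the gripper's body presses on something with over 40 N, if the wrist force passes 120 N, or if a joint passes its speed limit or range.

## Working session

There is one attempt and no reset: what is moved stays moved. The work goes in short steps, Python scripts to look and compute and a tool call to move; the robot and the scene stay as the last step left them, time stands still between calls to the robot, and variables do not carry over. Pictures are saved under pics/ and viewed, at most 10 in all, crops included, and the job is handed in when it is done.

Besides the shell and the picture viewer there is one more tool, called after "Call:" as name([rows], argument=value, ...), one row to a line, values as JSON. jog_arm: Moves the arm, as the interface text tells. Its arguments: {"type":"object","properties":{"rows":{"type":"array"},"claw":{"type":"number"}},"required":["rows"]}

```bash
mkdir -p pics; python3 - <<'E'
from station import *
import cv2,json
s=sense();print(s)
print(finger_overhang if not callable(finger_overhang) else finger_overhang())
for n in("scene","top","wrist"):print(n,camera_model(n))
for n in("scene","top"):cv2.imwrite(f"pics/{n}0.png",capture(n)[:,:,::-1])
E
```

```text
{'time_s': 0.0, 'joints': array([ 8.00191389e+01,  2.20907883e+01,  3.79609147e-01, -2.99486865e-02,
       -6.84114574e+01, -1.48174515e+01]), 'joint_velocities': array([ 0.01047722, -0.00452953, -0.0401991 ,  0.04235447, -0.03887677,
       -0.0831223 ]), 'effort': array([ 1.67239104e-03, -3.90658557e+01,  1.87401509e+01,  4.21990022e+00,
        1.08613889e-02, -1.86328384e-04]), 'tcp_pos': array([0.26191571, 0.56697064, 0.29115551]), 'ee_rot': array([[ 9.07708965e-01, -4.19599468e-01, -8.49645647e-04],
       [-4.19600321e-01, -9.07706712e-01, -2.02373002e-03],
       [ 7.79269847e-05,  2.19346947e-03, -9.99997591e-01]]), 'wrist_force': array([ 0.46926284,  0.47653141, -0.16324754]), 'moment': array([ 0.03426959,  0.03409947, -0.04708911]), 'gripper_force': 0.0, 'gripper_width': 0.9966506524909899}
0.0697
scene {'fovy': 51.312522839831026, 'cx': 327.32530011989576, 'cy': 238.78164547101483, 'k1': -0.08020155077360697, 'eye': array([ 1.20064006, -0.26637272,  0.63847482]), 'rotation': array([[ 0.28640725,  0.64373843, -0.70962787],
       [ 0.95795529, -0.2056244 ,  0.20010067],
       [-0.01710431, -0.73710205, -0.67556495]])}
top {'fovy': 44.33730113676778, 'cx': 313.28060877031294, 'cy': 240.2397965249681, 'k1': 0.039223465192538096, 'eye': array([ 0.49949234, -0.06635194,  1.19540161]), 'rotation': array([[-1.54616599e-03, -9.96424181e-01,  8.44775818e-02],
       [-9.99945853e-01,  6.71210730e-04, -1.03846684e-02],
       [ 1.02908324e-02, -8.44890640e-02, -9.96371265e-01]])}
wrist {'fovy': 62.53973982736919, 'cx': 320.14264538945343, 'cy': 241.56369683740144, 'k1': -0.05732275127263467, 'eye': array([0.3368001 , 0.53338298, 0.38302731]), 'rotation': array([[-0.42047346, -0.86571058, -0.27156447],
       [-0.90730187,  0.40196157,  0.12341073],
       [ 0.0023205 ,  0.29828189, -0.954475  ]])}
```

View pics/top0.png

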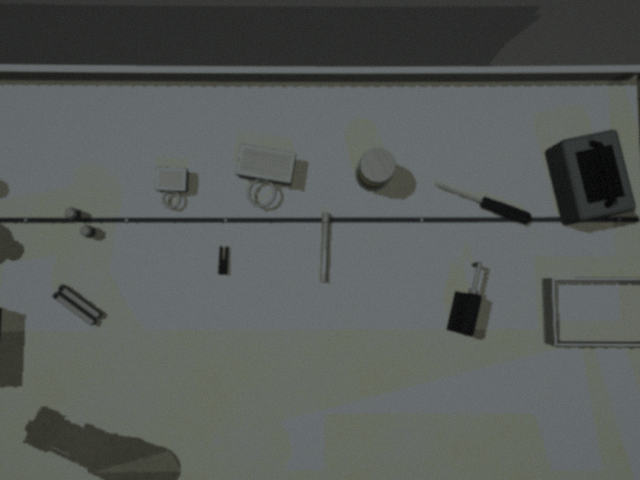

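View pics/scene0.png

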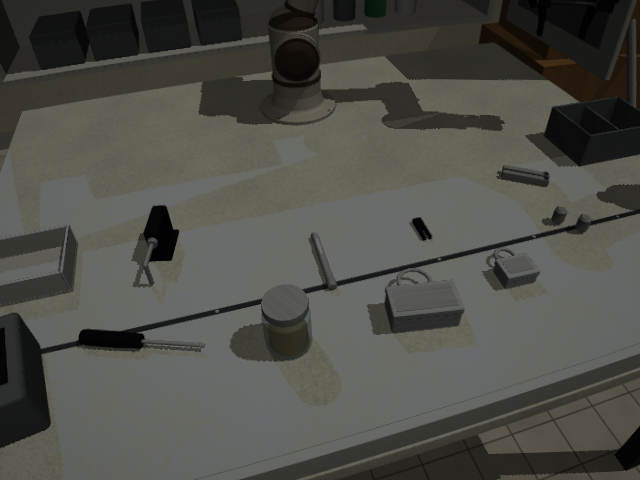

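The top view shows the hook with its grip at about (465,313) and its rod running to about (478,265). The bulb box is at (266,165) with its ring at about (266,193), the small tin at (171,180), the jar at (376,167), and the strip at row 219. The scene view shows the same layout, plus a loose light-coloured bar and a black clip in front of the strip. I'll enlarge the hook and the tin.

```bash
cat > h.py <<'E'
import numpy as np,cv2
from station import *
def ray(cm,uv):
    f=240/np.tan(np.radians(cm["fovy"]/2))
    d=(np.asarray(uv,float).reshape(-1,2)-[cm["cx"],cm["cy"]])/f
    K=np.eye(3);p=cv2.undistortPoints(d.reshape(-1,1,2),K,np.array([cm["k1"],0,0,0.])).reshape(-1,2)
    return np.c_[p,np.ones(len(p))]@np.array(cm["rotation"]).T
def plane(cm,uv,z):
    r=ray(cm,uv);e=np.array(cm["eye"]);return e+r*((z-e[2])/r[:,2])[:,None]
def proj(cm,P):
    q=(np.asarray(P,float).reshape(-1,3)-cm["eye"])@np.array(cm["rotation"])
    f=240/np.tan(np.radians(cm["fovy"]/2));s=q[:,:2]/q[:,2:];r2=(s**2).sum(1,keepdims=True)
    return s*(1+cm["k1"]*r2)*f+[cm["cx"],cm["cy"]]
def enh(im):
    return cv2.convertScaleAbs(im,alpha=1.6)
E
python3 - <<'E'
from h import *
im=cv2.imread("pics/top0.png")
def c(x,y,w,h):return cv2.resize(enh(im[y:y+h,x:x+w]),None,fx=5,fy=5,interpolation=cv2.INTER_CUBIC)
cv2.imwrite("pics/c1.png",np.hstack([c(225,135,80,100),c(430,250,80,100)]))
cm=camera_model("top")
print(plane(cm,[[100,219],[265,219],[420,220]],0))
E
```

```text
[[ 0.64430199  0.3530522   0.        ]
 [ 0.64441126  0.0196545   0.        ]
 [ 0.6422147  -0.29701237  0.        ]]
```

View pics/c1.png

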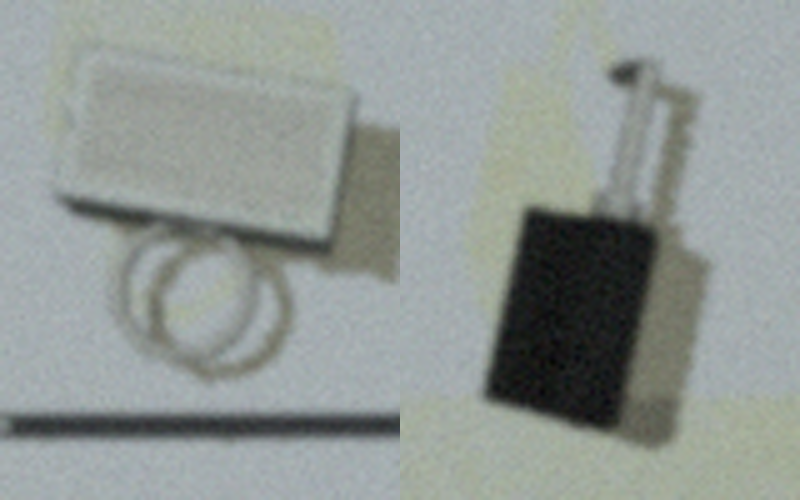

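The crop shows the ring centred at about (262.2,193.4) px, the tin's top corners, and the rod running from (473.2,293) to (479.4,263.6). I'll work out the positions.

```bash
python3 - <<'E'
from h import *
cm=camera_model("top");P=lambda x,y,z:plane(cm,[[x,y]],z)[0]
print("ring",P(262.2,193.4,.022))
cs=np.array([P(225+a/5,135+b/5,.045) for a,b in[(80,50),(355,92),(330,238),(60,195)]]);print("box",cs.mean(0),cs)
d=(cs[0]-cs[1]);print("box y axis deg from world y",np.degrees(np.arctan2(-d[0],d[1])))
a,b=P(473.2,293,.05),P(479.4,263.6,.05);print(a,b,np.linalg.norm(b-a),np.degrees(np.arctan2(*(b-a)[1::-1])))
u=(b-a)/np.linalg.norm(b-a)
print("foot left edge corners z8",P(430+(527-400)/5,250+208/5,.008),P(430+(488-400)/5,250+398/5,.008))
print("grip tr corner z70",P(430+(655-400)/5,250+228/5,.07),P(430+(618-400)/5,250+428/5,.07))
print("small",P(171,180,.03),"jar",P(378,163,.096))
print("tube,clip",P(325,247,0.01),P(224,260,0.01))
E
```

```text
ring [0.69353597 0.02395136 0.022     ]
box [0.74901016 0.01444885 0.045     ] [[ 0.7865346   0.06460735  0.045     ]
 [ 0.76983972 -0.04434662  0.045     ]
 [ 0.71130286 -0.03451334  0.045     ]
 [ 0.72836344  0.07204802  0.045     ]]
box y axis deg from world y -8.711605880240727
[ 0.4938753 -0.3877862  0.05     ] [ 0.55079778 -0.40127851  0.05      ] 0.0584996742885289 -13.334700436768264
foot left edge corners z8 [ 0.49646146 -0.3639901   0.008     ] [ 0.42094674 -0.3466208   0.008     ]
grip tr corner z70 [ 0.48905755 -0.39683029  0.07      ] [ 0.41386871 -0.38075392  0.07      ]
small [0.71896264 0.20485289 0.03      ] jar [ 0.73946497 -0.20064356  0.096     ]
tube,clip [ 0.58628841 -0.10233924  0.01      ] [0.56027586 0.10073453 0.01      ]
```

Call:
jog_arm([
  [[0,0,0,-0.103],[0,0,0,-0.103],[0.0333,0.048,0,0],[0.0333,0.048,0,0],[0.0333,0.048,0,0],[0.0333,0.048,0,0],[0.0333,0.048,0,0],[0.0333,0.048,0,0],[0.0333,0.048,0,0],[0.0333,0.048,0,0],[0.0333,0.048,0,0],[0.0333,0.048,0,0],[0.0333,0.048,0,0],[0.0333,0.048,0,0],[0,0.05,0,0],[0,0.05,0,0],[0,0.05,0,0],[0,0.05,0,0],[0,0.05,0,0],[0,0.05,0,0]],
], claw=1)

```text
time_s: 2.6
tcp_pos: [0.4538, -0.3775, 0.2918]
ee_rot: [[0.974, -0.225, -0.001], [-0.225, -0.974, 0.0], [-0.001, -0.0, -1.0]]
wrist_force: [0.9, 0.3, -0.1]
gripper_width: 1.004
gripper_force: 0.0
```

```bash
python3 - <<'E'
from h import *
cm=camera_model("wrist");im=capture("wrist")[:,:,::-1].copy()
u=np.array([.9744,-.2250,0]);g=np.array([.4543,-.377,.045]);r=np.array([-.225,-.9744,0])
o=enh(im)
for k in(-1,1):
  for a in(-.04,.04):
    for w,z in((.014,.07),(.023,.008)):
      p=proj(cm,g*[1,1,0]+a*u+k*w*r+[0,0,z])[0];cv2.circle(o,tuple(int(v) for v in p),3,(0,0,255) if z>.05 else (0,255,0),1)
for q in (g+.1*u-[0,0,.041], g+.1*u+[0,0,.005]):
  cv2.circle(o,tuple(int(v) for v in proj(cm,q)[0]),3,(255,0,0),1)
cv2.imwrite("pics/w1.png",o)
E
```

```text
(no output)
```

View pics/w1.png

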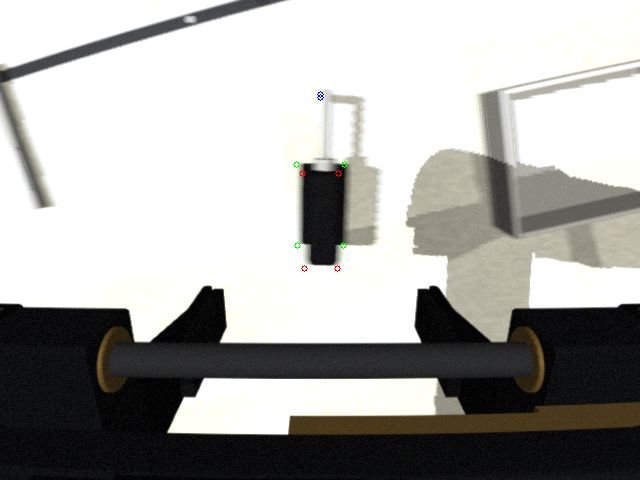

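The wrist view shows the hook under the gripper. The foot spans columns 302–347 and the rod end is at about (327,95). That puts the hook about 3 mm to tool +y and turned about 1.5° further than I estimated. I'll correct for that, descend and grip.

Call:
jog_arm([
  [[0,0.003,0,0.025],[0,0,0.03,0],[0,0,0.04,0],[0,0,0.04,0],[0,0,0.04,0],[0,0,0.03,0],[0,0,0.016,0],[0,0,0,0],[0,0,0,0]],
])

```text
time_s: 3.78
tcp_pos: [0.4548, -0.3791, 0.0976]
ee_rot: [[0.969, -0.248, 0.002], [-0.248, -0.969, -0.001], [0.003, 0.001, -1.0]]
wrist_force: [0.8, 0.3, 0.6]
gripper_width: 0.998
gripper_force: 0.0
```

Call:
jog_arm([
  [[0,0,0,0],[0,0,0,0],[0,0,0,0],[0,0,0,0],[0,0,0,0],[0,0,0,0],[0,0,0,0],[0,0,0,0]],
], claw=0)

```text
time_s: 4.78
tcp_pos: [0.4538, -0.3788, 0.0962]
ee_rot: [[0.968, -0.249, -0.0], [-0.249, -0.968, 0.0], [-0.0, -0.0, -1.0]]
wrist_force: [-0.4, 1.3, 1.9]
gripper_width: 0.32
gripper_force: 30.0
```

Call:
jog_arm([
  [[0,0,-0.02,0],[0,0,-0.03,0],[0,0,-0.04,0],[0,0,-0.03,0],[0,0,0,-0.084],[0,0,0,-0.084],[0,0,0,-0.084],[0.007,-0.02,0,0],[0.014,-0.0402,0,0],[0.014,-0.0402,0,0],[0.014,-0.0402,0,0],[0.014,-0.0402,0,0],[0.014,-0.0402,0,0],[0.014,-0.0402,0,0],[0.014,-0.0402,0,0],[0.014,-0.0402,0,0],[0.014,-0.0402,0,0],[0.007,-0.02,0,0],[0,0,0,0],[0,0,0,0]],
])

```text
time_s: 7.28
tcp_pos: [0.593, 0.0224, 0.2159]
ee_rot: [[1.0, -0.001, -0.002], [-0.001, -1.0, -0.0], [-0.002, 0.0, -1.0]]
wrist_force: [-0.1, 0.7, -3.4]
gripper_width: 0.318
gripper_force: 30.0
```

```bash
python3 - <<'E'
from h import *
s=sense();T=s["tcp_pos"];R=s["ee_rot"];print(T,R[:,0])
cm=camera_model("wrist");im=capture("wrist")[:,:,::-1].copy();cv2.imwrite("pics/w2r.png",im)
o=enh(im)
tip=T+R@[.1,0,.086];top=T+R@[.1,0,.046]
for q,c in((tip,(0,0,255)),(top,(0,255,0)),(np.array([.6936,.0235,.022]),(255,0,0))):
  p=proj(cm,q)[0];print(p);cv2.circle(o,tuple(int(v) for v in p),4,c,1)
cv2.imwrite("pics/w2.png",o)
E
```

```text
[0.59301314 0.02236404 0.21585163] [ 9.99998635e-01 -6.34199483e-04 -1.52563283e-03]
[321.88815576  75.44628672]
[322.41505065  62.50739512]
[319.36135914  90.65003593]
```

View pics/w2.png

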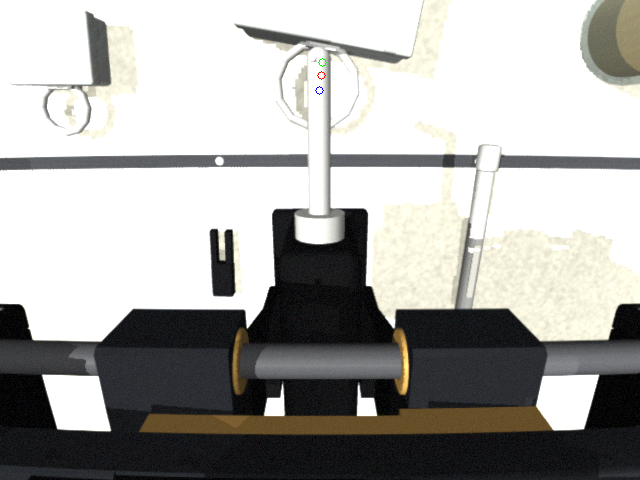

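In this wrist view the ring is centred at about (318,87) and the rod end at about (319,50). The clip and bar lie clear of the path. The tip sits over the ring to within 2 mm, so I'll lower it with a small correction.

Call:
jog_arm([
  [[0.002,-0.001,0.015,0],[0,0,0.02,0],[0,0,0.02,0],[0,0,0.02,0],[0,0,0.015,0],[0,0,0.012,0],[0,0,0.008,0],[0,0,0.006,0],[0,0,0,0],[0,0,0,0],[0,0,0,0]],
])

```text
time_s: 8.7
tcp_pos: [0.596, 0.0239, 0.1008]
ee_rot: [[1.0, 0.0, 0.001], [0.0, -1.0, 0.0], [0.001, -0.0, -1.0]]
wrist_force: [0.4, 0.6, -2.9]
gripper_width: 0.32
gripper_force: 30.0
```

```bash
python3 - <<'E'
from h import *
cv2.imwrite("pics/s3.png",cv2.resize(capture("scene")[200:360,300:500,::-1],None,fx=4,fy=3.7)[:590])
E
```

```text
(no output)
```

View pics/s3.png

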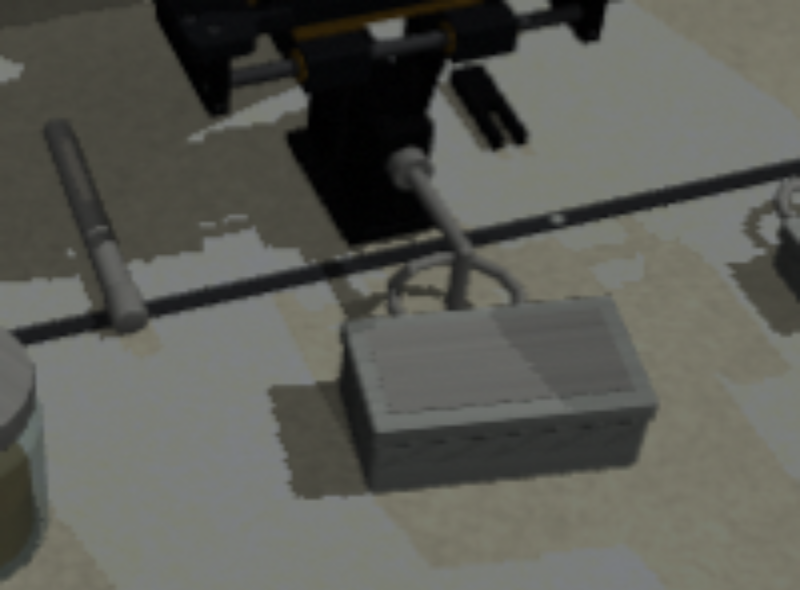

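The scene crop shows the tip standing inside the ring with the tin untouched. Now I'll drag straight towards the robot.

Call:
jog_arm([
  [[-0.005,0,0,0],[-0.006,0,0,0],[-0.006,0,0,0],[-0.006,0,0,0],[-0.008,0,0,0],[-0.008,0,0,0],[-0.008,0,0,0],[-0.008,0,0,0],[-0.008,0,0,0],[-0.008,0,0,0],[-0.008,0,0,0],[-0.008,0,0,0],[-0.008,0,0,0],[-0.008,0,0,0],[-0.008,0,0,0],[-0.008,0,0,0],[-0.008,0,0,0],[-0.008,0,0,0],[-0.006,0,0,0],[-0.004,0,0,0]],
])

```text
time_s: 11.25
tcp_pos: [0.4504, 0.0238, 0.1003]
ee_rot: [[1.0, 0.0, 0.0], [0.0, -1.0, 0.0], [0.0, -0.0, -1.0]]
wrist_force: [2.5, -0.1, -1.4]
gripper_width: 0.32
gripper_force: 30.0
```

Call:
jog_arm([
  [[-0.006,0,0,0],[-0.006,0,0,0],[-0.006,0,0,0],[-0.004,0,0,0],[-0.002,0,0,0],[0,0,0,0],[0,0,0,0],[0,0,0,0]],
])

```text
time_s: 12.25
tcp_pos: [0.4267, 0.0238, 0.1002]
ee_rot: [[1.0, 0.0, -0.0], [0.0, -1.0, -0.0], [-0.0, 0.0, -1.0]]
wrist_force: [1.3, -0.5, -2.4]
gripper_width: 0.32
gripper_force: 30.0
```

```bash
python3 - <<'E'
from h import *
im=capture("top")[:,:,::-1];cv2.imwrite("pics/t4.png",cv2.resize(enh(im[150:350,200:400]),None,fx=3,fy=3,interpolation=cv2.INTER_CUBIC))
E
```

```text
(no output)
```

View pics/t4.png

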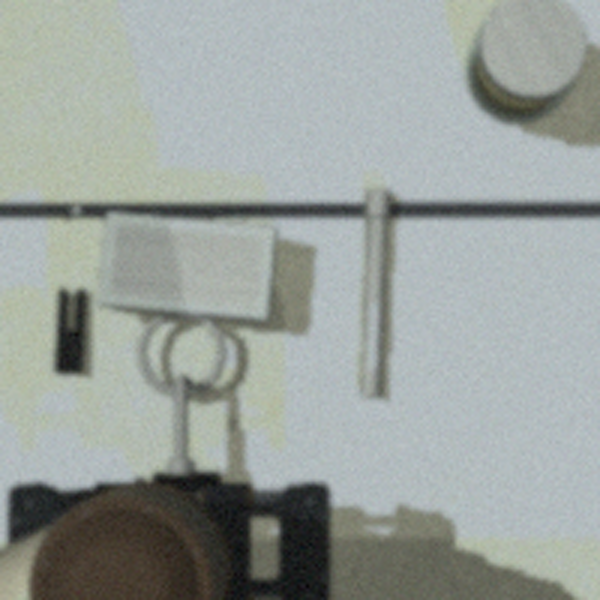

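The top view shows the tin's top centre at about (262,238) px, which is about 43 mm on the robot's side. Its rear edge is just clear of the strip. I'll pull 8 mm more for margin, ease the tip off the ring bar, lower the hook and release it.

Call:
jog_arm([
  [[-0.004,0,0,0],[-0.004,0,0,0],[0,0,0,0],[0,0,0,0],[0.004,0,0,0],[0.004,0,0,0],[0,0,0,0],[0,0,0.002,0],[0,0,0.002,0],[0,0,0,0],[0,0,0,0]],
])

```text
time_s: 13.68
tcp_pos: [0.4267, 0.0238, 0.0962]
ee_rot: [[1.0, 0.0, -0.0], [0.0, -1.0, -0.0], [-0.0, 0.0, -1.0]]
wrist_force: [0.2, -0.3, -2.5]
gripper_width: 0.316
gripper_force: 30.0
```

Call:
jog_arm([
  [[0,0,0.0005,0],[0,0,0,0],[0,0,0,0]],
])

```text
time_s: 14.05
tcp_pos: [0.4266, 0.0238, 0.0961]
ee_rot: [[1.0, 0.0, 0.0], [0.0, -1.0, -0.0], [0.0, 0.0, -1.0]]
wrist_force: [-4.1, 0.9, 6.3]
gripper_width: 0.326
gripper_force: 30.0
```

Contact is made, so I'll release and lift away.

Call:
jog_arm([
  [[0,0,0,0],[0,0,0,0],[0,0,0,0],[0,0,0,0],[0,0,0,0],[0,0,0,0],[0,0,0,0],[0,0,0,0]],
], claw=1)

```text
time_s: 15.05
tcp_pos: [0.4267, 0.0238, 0.0957]
ee_rot: [[1.0, 0.0, -0.0], [0.0, -1.0, -0.0], [-0.0, 0.0, -1.0]]
wrist_force: [0.3, -0.5, -0.0]
gripper_width: 0.993
gripper_force: 0.0
```

Call:
jog_arm([
  [[0,0,-0.01,0],[0,0,-0.02,0],[0,0,-0.03,0],[0,0,-0.03,0],[0,0,-0.03,0],[0,0,-0.02,0],[0,0,0,0],[0,0,0,0]],
])

```text
time_s: 16.05
tcp_pos: [0.4261, 0.0236, 0.2353]
ee_rot: [[1.0, -0.0, -0.001], [-0.0, -1.0, -0.0], [-0.001, 0.0, -1.0]]
wrist_force: [0.1, -0.2, 0.0]
gripper_width: 0.996
gripper_force: 0.0
```

```bash
python3 - <<'E'
from h import *
a=cv2.resize(capture("scene")[170:350,250:490,::-1],(400,300));b=cv2.resize(enh(capture("top")[160:310,200:400,::-1]),(400,300))
cv2.imwrite("pics/e5.png",np.hstack([enh(a),b]))
E
```

```text
(no output)
```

View pics/e5.png

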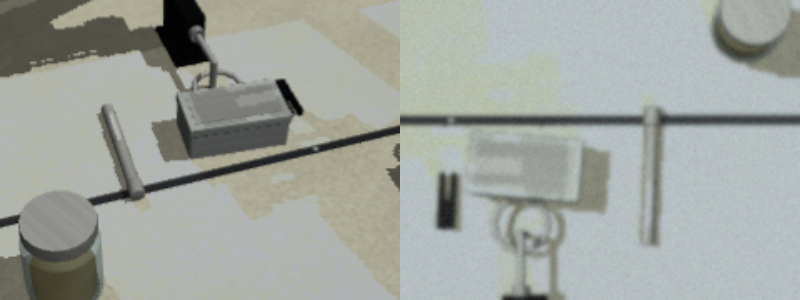

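The final picture shows the tin fully on the robot's side of the strip with a visible gap. The hook stands upright and released in the ring, and the jar is where it was.

```bash
python3 -c "
from station import *
print(finish_job())"
```

```text
the job is handed in; nothing more can be done
None
```

I hooked the bulb box by its ring and dragged it fully onto the robot's side of the strip. The hook is standing upright and released in the ring, and I handed the job in after about 16 s; no verdict came back.

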